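Bar the parcels into the transit tray

ROBOT

A 6-joint arm with a two-finger parallel gripper is mounted at the origin on a cart in front of the work surface, level with it; the furniture and walls round the work are solid. World frame = base frame: x ahead of the robot, y to its left, z up, the work surface at z = 0. Lengths are in m, angles in rad, forces in N, time in s.
With the tool pointing down it reaches from about 0.35 to 0.85 m from the base axis. Payload 8.1 kg.
Tool frame: the origin (TCP) lies at the centre of the arm's flange, where the gripper is bolted on; the fingertips stand 186 mm ahead of it and the grasp point (between the pads) lies 167 mm ahead of it (robot.grasp_offset is the distance from the TCP to the grasp point, in m); z points along the fingers, y is the line along which they close (so a half turn about z gives the same grasp; the last joint's range is limited). The gripper opens to 93 mm and grips with 3 to 60 N. Pads are 15 mm wide; open, the fingers measure 128 mm over their backs; the gripper's body (75 mm by 188 mm) begins 65 mm behind the grasp point.
Start: joints at [-1.378, 0.13, 1.488, -0, 1.523, -0.085], TCP at [0.165, -0.577, 0.405] pointing down, gripper open.
Joint ranges: [-2.96, 2.96], [-0.89, 2.26], [0.02, 2.5], [-1.34, 4.48], [0, 2.73], [-2.66, 2.66]. Speed limits (rad/s): [2.39, 2.39, 2.79, 3.14, 3.14, 3.14].

INTERFACE

Orientations are given as a rotation vector (axis times angle).
In Python, from plant import robot gives the robot as it stands.
- The arm moves only by the tool drive_tool, never from a script. Its argument "moves" is one flat list of numbers, 7 for each row, row after row: the finger opening in mm, from 0 to 93, then the shift along the tool's x, y, z in mm, then the turn, a rotation vector about the tool's x, y, z in degrees. A call has 1 to 8 rows; each row shifts and turns the commanded pose from where the row before left it, along the tool's axes as they then stand; what a row does not reach is not made up. A row lasts 1/10 s, in which the tool goes at most 50 mm and 8.59 degrees, less where a joint would pass 70% of its speed; a pose out of reach is approached as far as the arm can. A call is refused whole if a number of a shift passes 50 or a number of a turn 8.59, either way. A call with a gripper value outside its range is refused whole. The fingers move at their own pace and stop on an object; "grip_force" is the grip in N (left out, the last holds). Time passes only in rows, so rows that do not move let the fingers close. It gives the time, the measured TCP pose, the force, the opening and the grip force at its end, in the units of the state.
- robot.read_state(): the state, without advancing time (a new reading comes with each control period).
- robot.read_camera(name): name is "side" or "top"; returns a dict with "color" (400x640x3 uint8, red, green, blue), "depth" (400x640 float32, m along the optical axis (not along the pixel's ray), 0 where there is no reading), "mtx" (3x3 intrinsics, pixels), "dist_coeffs" ([k1, k2, p1, p2, k3] as OpenCV has them; the pictures are not rectified), "R" (3x3) and "t" (3): a world point X has camera coordinates R X + t. Camera axes: x right, y down, z forward; pixel columns grow to the right and rows downward; lengths in m; the calibration is good to about 2 mm. A picture is of the moment at which its call begins.
- robot.close_job(): hands the job in; it is judged then, once.
The state is a dict: "t": time; "q": joint angles; "dq": joint speeds; "joint_torque": joint torques, N m; "tool_pos": TCP position; "orientation": TCP orientation; "force": force on the tool from outside, world axes, zero at the start; "wrist_torque": the same for the moment, N m; "opening": finger opening in m; "gripper_force": force on a finger pad.
Only numpy, scipy, OpenCV 4.12 (cv2) and the standard library are available. Lean on these libraries where they do the work, as an engineer would, in place of code of your own. Each camera call takes 0.05 s, during which the arm holds its last target. There are 200 camera calls.

TASK

Lock the two taped parcels into the open transit tray with the steel locking bar: take the bar off its rest and feed it, nose first and straight, through the guide tube on the tray's left side, over the parcels and into the keeper on the far side, until its collar sits fully home against the mouth of the guide tube and the keeper's spring plunger has dropped into the groove of the bar. Do not force it: if the bar binds, straighten it. Then let go, leaving the parcels in place in the tray and the other things on the table where they stand.

Things in the scene. Friction and masses are not known exactly. Their poses are not given: they have to be found in the camera images.
- bar_balance (a point): Balance point, on the axis, of the loose steel locking bar: round, 16 mm in diameter, 328 mm long, 0.28 to 0.52 kg. It lies level on its rest, axis 40 mm up. The point's y runs along the bar, z up as it lies. The nose tip is 194 mm towards -y, the collar 96 mm towards +y. The bar is clear all round within 65 mm of here; held far from here it droops in the fingers.
- bar_nose (a point): Tip of the bar's nose, on the axis. The nose is a cone, 7 to 16 mm in diameter over 10 mm; from 13 to 27 mm behind the tip runs a turned groove, 8 mm in diameter.
- bar_collar (a point): Centre of the nose-side face of the bar's collar (32 mm in diameter, 8 mm thick), 290 mm behind the nose tip: the face that comes to sit on the mouth of the guide tube.
- bar_knob (a point): Centre of the round black knob at the bar's tail (28 mm in diameter, 30 mm long), on the axis, 23 mm behind the collar's nose-side face.
- guide_mouth (a point): Centre of the guide tube's outer mouth, 75 mm above the table; y is the tube's axis, out of the mouth (to the robot's left, within 0.2 rad), z up: feed towards -y. The level tube is 80 mm long, 19 mm inside, 26 outside, its mouth flared to 28 inside and 35 outside over 10 mm. It carries a bar let go in it, but the tail sags up to 0.06 rad and the nose rises: level the tail before feeding on.
- keeper_mouth (a point): Centre of the keeper's inner mouth, on the guide tube's axis, 250 mm from guide_mouth towards -y. The keeper is a short tube, 40 mm long, 19 mm inside, its mouth flared to 33 mm inside over 16 mm. Tube and keeper stand on the two sides of a fixed grey tray, 200 x 200 mm, walls 43 mm high; the bar runs 13 mm above the parcels.
- plunger (a joint): Height of the keeper's spring plunger in m: 0 is down, at most 0.008. It points down into the keeper from above, 20 mm beyond the keeper's mouth, its round tip 4 mm above the axis when down. In the last 20 mm of the feed the nose lifts it by 2.5 to 4 mm (the push rises by 2 to 10 N), and it drops back to 0 into the groove when the bar is home.
- parcel_a: Taped brown parcel, 80 x 175 x 48 mm, loose in the left half of the tray; origin under its centre.
- parcel_b: Taped brown parcel, 73 x 155 x 46 mm, loose in the right half of the tray; origin under its centre.
- rest: The bar's rest (fixed): grey foot plate, 54 x 246 mm, with two V blocks (41 mm high, 80 mm before and 75 mm behind this origin), open above. At the tail two black cheeks, 56 mm high, stand 3.5 mm beside the knob, so that fingers cannot take the knob here: lift the bar straight up. Origin on the table under the bar's balance point (within 4 mm), y along the bar to the knob.
- torch: Bystander: black torch, 110 mm long, lying on the table.
- loupe: Bystander: black loupe, 38 mm in diameter, 30 mm high.
- vial: Bystander: small white vial with screw cap, 26 mm in diameter, 52 mm high, standing.
- parts_tin: Bystander: round flat pale tin, 62 mm in diameter, 20 mm high.
- stamp: Bystander: wooden-handled stamp, 28 x 52 mm, 76 mm high, standing.

How it is judged:
On the way:
1. the bar's nose has been fed straight through the guide tube and out of its inner end (y of bar_nose in the frame of guide_mouth below -0.085 m and horizontal distance between bar_nose and guide_mouth below 0.24 m and x of bar_nose in the frame of guide_mouth between -0.012 and 0.012 m and angle between the y axis of bar_nose and the y axis of guide_mouth, either way round below 0.08 rad), for 0.1 s.
At the end, for the whole second after the job is handed in: The bar lies in guide tube and keeper, its collar's face within 2.5 mm of the tube's mouth along the axis (4 mm in all) and its axis within 0.04 rad of the tube's, the plunger down in the groove (below 1.2 mm) and still, both parcels within 25 mm of where they lay (y of bar_collar in the frame of guide_mouth below 0.0025 m and distance between bar_collar and guide_mouth below 0.004 m and distance between bar_nose and keeper_mouth below 0.045 m and angle between the y axis of bar_nose and the y axis of guide_mouth, either way round below 0.04 rad and value of joint plunger below 0.0012 m and distance of each of parcel_a, parcel_b from where it was at the start of the episode below 0.025 m and velocity of joint plunger below 0.01 m/s); the robot touches nothing.
It fails at once if the held or pushed bar is forced: more than 60 N between bar and tray while the fingers press on the bar (contact force between bar and tray above 60 N and contact force between the fingers and bar above 5 N).
It fails at once if a bystander on the table is shifted by more than 30 mm (distance of any of torch, loupe, vial, parts_tin, stamp from where it was at the start of the episode above 0.03 m).
It also fails if it takes over 64 s, if anything falls off the work surface, if the arm or the gripper's body presses on something with over 40 N, if the wrist force passes 120 N, or if a joint passes its speed limit or range.

## Working session

There is one attempt and no reset: what is moved stays moved. The work goes in short steps, Python scripts to look and compute and a tool call to move; the robot and the scene stay as the last step left them, time stands still between calls to the robot, and variables do not carry over. Pictures are saved under pics/ and viewed, at most 10 in all, crops included, and the job is handed in when it is done.

Besides the shell and the picture viewer there is one more tool, called after "Request:" in YAML: its name, and indented under it one key for each argument. drive_tool: Moves the arm, as the interface text tells. Its arguments: {"type":"object","properties":{"moves":{"type":"array","items":{"type":"number"}},"grip_force":{"type":"number"}},"required":["moves"]}

```bash
mkdir -p pics; ls; cat > h.py <<'E'
import numpy as np, cv2
from plant import robot
def shot(n):
    c=robot.read_camera(n); return c
def cloud(c):
    h,w=c["depth"].shape
    u,v=np.meshgrid(np.arange(w),np.arange(h))
    p=cv2.undistortPoints(np.stack([u,v],-1).reshape(-1,1,2).astype(np.float64),c["mtx"],c["dist_coeffs"]).reshape(h,w,2)
    d=c["depth"][...,None]
    P=np.concatenate([p*d,d],-1)
    X=(P-c["t"])@c["R"]
    X[c["depth"]==0]=np.nan
    return X
def save(c,name): cv2.imwrite("pics/"+name,c["color"][...,::-1])
E
python3 - <<'E'
from h import *
for n in("top","side"):
    c=shot(n); save(c,n+"1.png"); np.savez(n+"1.npz",**c); print(n,c["mtx"],-c["R"].T@c["t"],c["R"])
s=robot.read_state(); print(s)
E
```

```text
pics
top [[484.90887908   0.         320.34479193]
 [  0.         484.90887908 202.36147967]
 [  0.           0.           1.        ]] [0.48990257 0.0589988  1.31018393] [[-0.0111067  -0.99993736  0.00138827]
 [-0.9995219   0.011062   -0.02887213]
 [ 0.02885496 -0.00170828 -0.99958215]]
side [[418.09185639   0.         320.34136477]
 [  0.         418.09185639 205.72044677]
 [  0.           0.           1.        ]] [0.41687366 1.32683016 0.66113275] [[-0.99623477 -0.08571916 -0.01298074]
 [-0.02444791  0.42141562 -0.90653801]
 [ 0.08317796 -0.90280734 -0.42192455]]
{'t': 0.1, 'q': array([-1.37839309e+00,  1.31081933e-01,  1.48917886e+00, -2.29786434e-06,
        1.52299967e+00, -8.53790234e-02]), 'dq': array([-0.00059812, -0.00059831, -0.00045774, -0.00164653, -0.00106898,
        0.0013725 ]), 'joint_torque': array([ 1.17039221e-03, -5.61340821e+01, -4.93096304e+01,  7.69874873e-02,
        2.91330874e-02, -6.75171714e-05]), 'tool_pos': array([ 0.16452728, -0.57678459,  0.40378965]), 'orientation': array([-3.10969021e+00, -4.34707435e-01,  1.43647178e-04]), 'force': array([ 0.74432878, -0.37245204, -1.17407933]), 'wrist_torque': array([-0.02539546, -0.02807978,  0.03598084]), 'gripper_force': 0.0, 'opening': 0.09304180480638527}
```

View pics/top1.png

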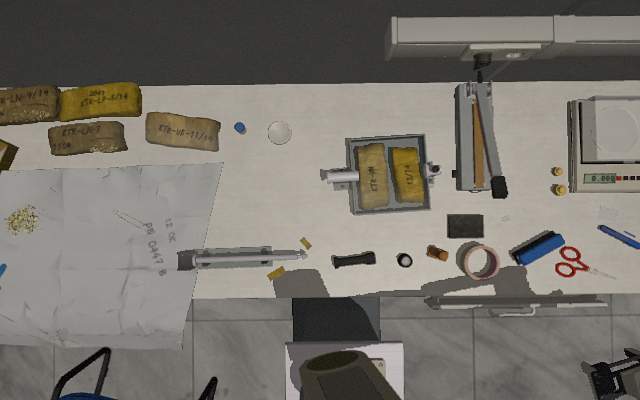

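View pics/side1.png

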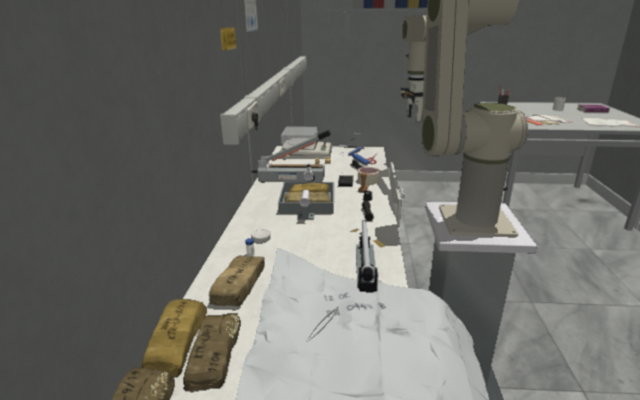

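The top view shows the bar on its rest at about (180–305, 257), nose to the right. The guide tube is at about (322–357, 176), the keeper at (430, 171), and the tray between them. Next I take height slices.

```bash
python3 - <<'E'
from h import *
c=dict(np.load("top1.npz")); X=cloud(c)
im=c["color"][...,::-1]
a=cv2.resize(im[235:285,165:325],None,fx=5,fy=5,interpolation=cv2.INTER_CUBIC)
b=cv2.resize(im[150:205,310:470],None,fx=5,fy=5,interpolation=cv2.INTER_CUBIC)
cv2.imwrite("pics/crop1.png",np.vstack([a,b]))
np.set_printoptions(precision=1,suppress=True,linewidth=220)
# per column: pixels above height
def prof(cols,r0,r1,zlo,zhi):
    for u in cols:
        P=X[r0:r1,u]; m=(P[:,2]>zlo)&(P[:,2]<zhi)
        if m.any(): print(u,m.sum(),np.r_[P[m].mean(0),P[m][:,2].max(),P[m][:,0].min(),P[m][:,0].max()]*1000)
print("bar");prof(range(172,312,4),240,275,0.03,0.08)
print("guide");prof(range(316,365,2),160,195,0.07,0.12)
print("keeper");prof(range(414,446,2),155,190,0.06,0.14)
E
```

```text
bar
176 1 [399.3 431.4  54.5  54.5 399.3 399.3]
180 6 [378.6 421.2  54.3  55.9 355.2 401.8]
184 18 [379.5 411.8  50.7  59.2 355.3 402.9]
188 18 [379.1 401.7  49.5  58.2 355.6 403.2]
192 16 [378.9 392.5  45.1  55.8 355.8 402.4]
196 13 [379.7 382.7  42.7  47.  364.  394.7]
200 6 [381.2 371.4  46.1  50.  374.8 387.5]
204 12 [380.7 362.2  41.3  46.  366.1 394.7]
208 6 [381.  350.7  45.6  50.3 374.1 387.2]
212 6 [380.8 340.5  44.6  47.6 374.1 387.2]
216 6 [380.8 329.7  46.4  48.1 374.  387.4]
220 6 [380.6 319.6  45.2  46.7 373.9 387.1]
224 7 [381.7 309.3  44.5  49.8 373.6 389.1]
228 6 [382.9 298.9  44.   46.3 376.5 388.9]
232 6 [382.7 288.5  43.9  50.6 375.9 389. ]
236 6 [382.6 278.3  43.   45.6 376.2 388.6]
240 6 [382.7 267.4  46.   50.9 376.  388.9]
244 6 [382.5 257.1  44.8  47.1 375.6 389. ]
248 7 [383.5 247.1  42.2  48.3 375.2 390.6]
252 6 [384.8 236.4  44.2  49.5 378.4 391. ]
256 6 [384.7 225.9  44.7  49.7 378.5 391.2]
260 6 [384.6 215.5  44.8  49.2 378.1 391. ]
264 12 [384.2 205.4  41.6  47.1 369.4 398.7]
268 6 [384.4 194.6  45.2  48.8 378.3 390.8]
272 6 [384.1 184.4  43.   46.3 377
[... 852 characters left out ...]
9.1 604.8]
350 10 [592.6 -19.   83.3  88.2 581.3 605. ]
352 10 [592.4 -24.   85.5  89.9 581.3 604.2]
354 10 [592.3 -29.   85.3  89.2 581.2 604. ]
356 10 [592.4 -34.2  83.9  89.7 581.2 604.3]
358 10 [592.3 -39.3  84.2  90.9 581.5 604.6]
keeper
424 9 [ 608.8 -211.1   65.2   77.5  591.2  623. ]
426 13 [ 603.3 -212.1   83.5   97.1  586.8  619.2]
428 12 [ 602.7 -216.2   88.2   93.4  589.6  617.1]
430 11 [ 604.2 -221.8   85.8   91.2  591.7  617.7]
432 11 [ 603.8 -226.1   89.   111.1  592.1  618.3]
434 10 [ 603.7 -228.   102.6  115.4  594.1  617.7]
436 10 [ 603.2 -231.7  107.9  117.9  594.2  614.2]
438 10 [ 603.7 -238.2  101.5  115.6  594.   617.7]
440 10 [ 605.3 -247.5   84.4   90.6  594.4  617.3]
```

View pics/crop1.png

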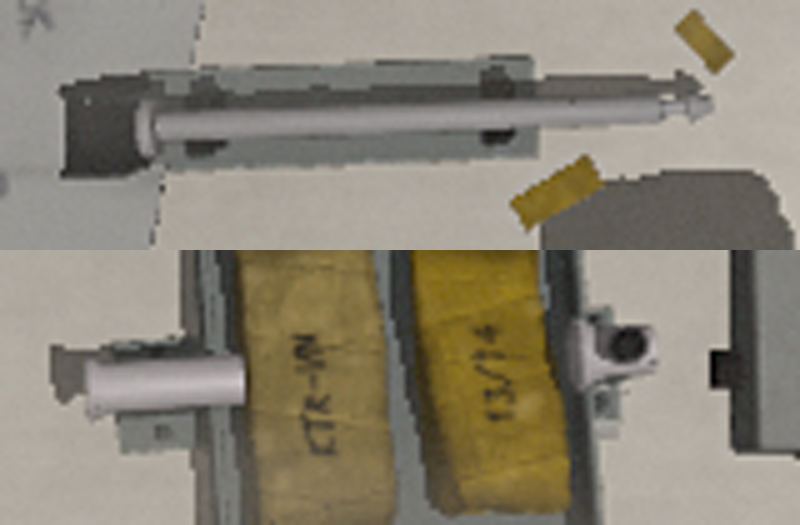

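The guide mouth is at about (0.588, 0.039), with its axis yawed 0.061 rad and the keeper in line with it. The bar's balance point is at about (0.3825, 0.285), yawed 0.026 rad. I'll set out.

```bash
cat >> h.py <<'E'
from scipy.spatial.transform import Rotation as Rn
def Rdown(phi): # tool x heading phi, tool z down
    c,s=np.cos(phi),np.sin(phi); return np.array([[c,s,0],[s,-c,0],[0,0,-1.]])
def plan(wps,op,p=None,R=None):
    """wps: list of (pos, heading, rows); prints rows of moves, 8 per line group"""
    s=robot.read_state()
    if p is None: p=s["tool_pos"]; R=Rn.from_rotvec(s["orientation"]).as_matrix()
    out=[]
    for q,phi,n in wps:
        q=np.array(q,float); T=Rdown(phi)
        for i in range(n):
            k=1/(n-i)
            w=Rn.from_matrix(R.T@T).as_rotvec()*k
            d=np.round(R.T@(q-p)*k*1000,0 if n>2 else 1); w=np.round(np.degrees(w),1)
            out.append([op,*d,*w]); p=p+R@d/1000; R=R@Rn.from_rotvec(np.radians(w)).as_matrix()
    for i in range(0,len(out),8): print(",  ".join(",".join("%g"%(v+0) for v in r) for r in out[i:i+8]))
    print("end",p,Rn.from_matrix(R).as_rotvec())
E
python3 - <<'E'
from h import *
plan([((.46,-.2,.40),.278+.65,11),((.3825,.285,.30),np.pi/2+.026,13)],93)
E
```

```text
93,35,-26,0,0,0,-3.4,  93,37,-23,0,0,0,-3.4,  93,38,-21,0,0,0,-3.4,  93,39,-19,1,0,0,-3.4,  93,40,-17,0,0,0,-3.4,  93,41,-14,1,0,0,-3.4,  93,42,-12,0,0,0,-3.4,  93,43,-9,1,0,0,-3.4
93,43,-7,0,0,0,-3.4,  93,43,-4,1,0,0,-3.3,  93,44,-1,0,-0.1,-0.1,-3.4,  93,26,-27,8,0,0,-2.9,  93,28,-26,8,0,0,-2.9,  93,29,-24,8,0,0,-3,  93,30,-23,8,0,0,-2.9,  93,31,-21,8,0,0,-3
93,32,-20,7,0,0,-2.9,  93,33,-18,8,0,0,-3,  93,34,-16,7,0,0,-2.9,  93,35,-14,8,0,0,-3,  93,36,-13,7,0,0,-2.9,  93,36,-11,8,0,0,-3,  93,37,-8,7,0,0,-2.9,  93,37,-7,8,0,0,-3
end [0.38243321 0.28453191 0.29991997] [ 2.19148725e+00  2.25024401e+00 -9.62449212e-04]
```

Request:
drive_tool:
  moves: [93, 35, -26, 0, 0, 0, -3.4, 93, 37, -23, 0, 0, 0, -3.4, 93, 38, -21, 0, 0, 0, -3.4, 93, 39, -19, 1, 0, 0, -3.4, 93, 40, -17, 0, 0, 0, -3.4, 93, 41, -14, 1, 0, 0, -3.4, 93, 42, -12, 0, 0, 0, -3.4, 93, 43, -9, 1, 0, 0, -3.4]
  grip_force: 40

```text
t: 0.9
tool_pos: [0.3799, -0.3011, 0.4016]
orientation: [-2.92, -1.158, 0.0]
force: [0.2, -0.9, -0.1]
opening: 0.0932
gripper_force: 0.0
```

Request:
drive_tool:
  moves: [93, 43, -7, 0, 0, 0, -3.4, 93, 43, -4, 1, 0, 0, -3.3, 93, 44, -1, 0, 0, 0, -3.4, 93, 26, -27, 8, 0, 0, -2.9, 93, 28, -26, 8, 0, 0, -2.9, 93, 29, -24, 8, 0, 0, -3, 93, 30, -23, 8, 0, 0, -2.9, 93, 31, -21, 8, 0, 0, -3]

```text
t: 1.7
tool_pos: [0.4297, -0.0123, 0.36]
orientation: [-2.604, -1.757, 0.001]
force: [1.5, -0.5, 0.4]
opening: 0.093
gripper_force: 0.0
```

Request:
drive_tool:
  moves: [93, 32, -20, 7, 0, 0, -2.9, 93, 33, -18, 8, 0, 0, -3, 93, 34, -16, 7, 0, 0, -2.9, 93, 35, -14, 8, 0, 0, -3, 93, 36, -13, 7, 0, 0, -2.9, 93, 36, -11, 8, 0, 0, -3, 93, 37, -8, 7, 0, 0, -2.9, 93, 37, -7, 8, 0, 0, -3]

```text
t: 2.5
tool_pos: [0.3818, 0.2859, 0.3003]
orientation: [2.189, 2.253, -0.0]
force: [0.8, -0.3, -0.3]
opening: 0.0931
gripper_force: 0.0
```

```bash
python3 - <<'E'
from h import *
c=shot("side")
s=robot.read_state(); print(s["t"],s["tool_pos"],Rn.from_rotvec(s["orientation"]).as_matrix())
plan([((.3825,.285,.300),np.pi/2+.026,1),((.3825,.285,.2085),np.pi/2+.026,3)],93)
cv2.imwrite("pics/s2.png",cv2.resize(c["color"][150:330,220:480,::-1],None,fx=3,fy=3))
E
```

```text
2.55 [0.38039445 0.28946524 0.29897066] [[-0.03343151  0.99943902 -0.00199607]
 [ 0.99943844  0.03343589  0.00220267]
 [ 0.00226817 -0.00192131 -0.99999558]]
93,-4.5,2,-1,-0.1,-0.1,0.4,  93,0,0,30,0,0,0,  93,0,0,31,0,0,0,  93,0,0,30,0,0,0
end [0.38252763 0.28507888 0.20895662] [-2.19151200e+00 -2.25027672e+00 -3.55914357e-04]
```

View pics/s2.png

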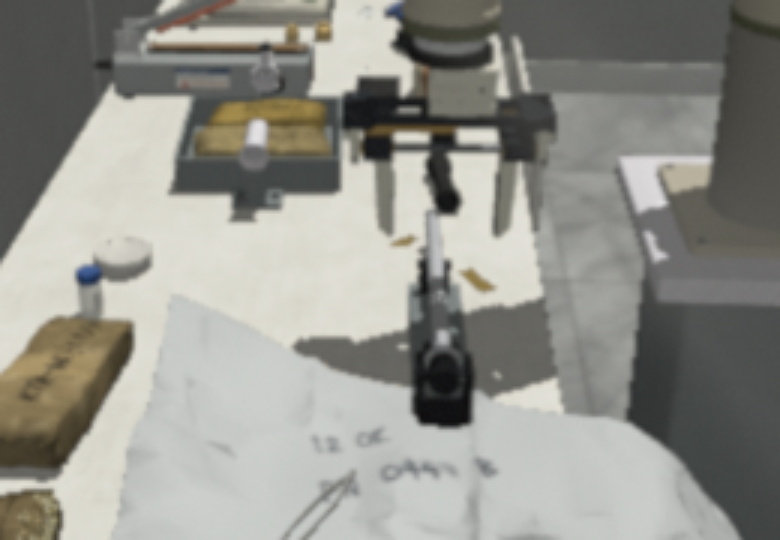

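The side view shows the open fingers astride the bar, with free space around it. The arm was still settling when the picture was taken. I'll go down and pause.

Request:
drive_tool:
  moves: [93, 0, 0, 25, 0, 0, 0, 93, 0, 0, 25, 0, 0, 0, 93, 0, 0, 25, 0, 0, 0, 93, 0, 0, 0, 0, 0, 0, 93, 0, 0, 0, 0, 0, 0, 93, 0, 0, 0, 0, 0, 0]

```text
t: 3.15
tool_pos: [0.3831, 0.2847, 0.2272]
orientation: [2.192, 2.25, 0.003]
force: [-0.1, 0.9, -0.1]
opening: 0.0929
gripper_force: 0.0
```

```bash
python3 - <<'E'
from h import *
s=robot.read_state(); print(s["t"],s["tool_pos"],Rn.from_rotvec(s["orientation"]).as_matrix(),s["force"])
plan([((.3825,.285,.2085),np.pi/2+.026,1)],93)
E
```

```text
3.15 [0.3831225  0.28467669 0.22724299] [[-2.62627120e-02  9.99653621e-01  1.70543639e-03]
 [ 9.99654593e-01  2.62609847e-02  1.02745788e-03]
 [ 9.82315546e-04  1.73183115e-03 -9.99998018e-01]] [-0.11483393  0.93315993 -0.12561826]
93,0.3,-0.6,18.7,0.1,-0.1,0
end [0.38254672 0.28498005 0.20854228] [ 2.19170364e+00  2.25003646e+00 -8.51333254e-04]
```

Request:
drive_tool:
  moves: [93, 0, -0.5, 17.5, 0, 0, 0, 93, 0, 0, 0, 0, 0, 0, 10, 0, 0, 0, 0, 0, 0, 10, 0, 0, 0, 0, 0, 0, 10, 0, 0, 0, 0, 0, 0, 10, 0, 0, 0, 0, 0, 0, 10, 0, 0, 0, 0, 0, 0, 10, 0, 0, 0, 0, 0, 0]
  grip_force: 40

```text
t: 3.95
tool_pos: [0.382, 0.2844, 0.2083]
orientation: [-2.192, -2.251, -0.0]
force: [0.7, -0.3, -0.0]
opening: 0.05
gripper_force: 0.0
```

Request:
drive_tool:
  moves: [10, 0, 0, 0, 0, 0, 0, 10, 0, 0, 0, 0, 0, 0, 10, 0, 0, 0, 0, 0, 0, 10, 0, 0, 0, 0, 0, 0, 10, 0, 0, 0, 0, 0, 0, 10, 0, 0, 0, 0, 0, 0]
  grip_force: 40

```text
t: 4.55
tool_pos: [0.3828, 0.2845, 0.2088]
orientation: [2.191, 2.25, 0.004]
force: [4.0, -0.8, -0.7]
opening: 0.0152
gripper_force: 40.0
```

Request:
drive_tool:
  moves: [10, 0, 0, -8, 0, 0, 0, 10, 0, 0, -12, 0, 0, 0, 10, 0, 0, -15, 0, 0, 0, 10, 0, 0, -15, 0, 0, 0, 10, 0, 0, -15, 0, 0, 0, 10, 0, 0, -10, 0, 0, 0, 10, 0, 0, -5, 0, 0, 0, 10, 0, 0, 0, 0, 0, 0]

```text
t: 5.35
tool_pos: [0.3821, 0.2845, 0.289]
orientation: [2.192, 2.251, 0.002]
force: [-0.1, 0.1, -2.8]
opening: 0.0149
gripper_force: 40.0
```

```bash
python3 - <<'E'
from h import *
s=robot.read_state(); print(s["t"],s["tool_pos"],s["force"],s["wrist_torque"])
c=shot("side"); X=cloud(c)
m=(X[...,2]>.03)&(X[...,0]>.36)&(X[...,0]<.41)&(X[...,1]>.05)&(X[...,1]<.45)&(X[...,2]<.14)
P=X[m]
for y in np.arange(.06,.44,.02):
    q=P[abs(P[:,1]-y)<.01]
    if len(q): print(round(y,2),len(q),q.mean(0).round(4),q[:,2].max().round(4))
plan([((.574,.2627,.29),np.pi/2+.061,8)],10)
E
```

```text
5.35 [0.38207118 0.28451854 0.28899156] [-0.14215103  0.05935831 -2.78939426] [-0.05950047 -0.10260437  0.01732246]
0.1 1 [0.3802 0.1073 0.1187] 0.1187
0.12 3 [0.3817 0.1219 0.1252] 0.1276
0.14 1 [0.384  0.1366 0.1283] 0.1283
0.16 4 [0.3812 0.1623 0.1248] 0.1263
0.18 8 [0.382  0.1821 0.1274] 0.1303
0.2 18 [0.3864 0.2021 0.1018] 0.1302
0.22 23 [0.3894 0.2185 0.0747] 0.1285
0.24 11 [0.3827 0.2418 0.1265] 0.1286
0.26 16 [0.3827 0.2594 0.1266] 0.1295
0.28 27 [0.3828 0.2814 0.1269] 0.1345
0.3 130 [0.3826 0.2953 0.1233] 0.1398
0.32 21 [0.3823 0.3204 0.1254] 0.1287
0.34 20 [0.3812 0.3394 0.1255] 0.1278
0.36 52 [0.3806 0.3625 0.0735] 0.1275
0.38 27 [0.3802 0.3793 0.0811] 0.1353
0.4 66 [0.3822 0.3994 0.1175] 0.1362
0.42 125 [0.3801 0.4213 0.1114] 0.1332
10,-3,24,0,0,0,-0.2,  10,-3,24,0,0,0,-0.3,  10,-4,24,0,0,0,-0.2,  10,-4,24,0,0,0,-0.3,  10,-4,24,0,0,0,-0.2,  10,-4,24,-1,0,0,-0.3,  10,-4,24,0,0,0,-0.2,  10,-4,23,-1,0,0,-0.3
end [0.57396701 0.262286   0.29022077] [-2.15215224e+00 -2.28859085e+00 -1.26733503e-04]
```

The bar is lifted and level. I'll carry it across to a point in front of the guide.

Request:
drive_tool:
  moves: [10, -3, 10, 0, 0, 0, -0.2, 10, -3, 24, 0, 0, 0, -0.3, 10, -4, 30, 0, 0, 0, -0.2, 10, -4, 35, 0, 0, 0, -0.3, 10, -4, 35, 0, 0, 0, -0.2, 10, -4, 28, -1, 0, 0, -0.3, 10, -4, 19, 0, 0, 0, -0.2, 10, -4, 10, -1, 0, 0, -0.3]

```text
t: 6.2
tool_pos: [0.5757, 0.2612, 0.2886]
orientation: [-2.153, -2.287, 0.003]
force: [-0.1, 0.7, -3.6]
opening: 0.015
gripper_force: 40.0
```

Request:
drive_tool:
  moves: [10, 0, 0, 12, 0, 0, 0, 10, 0, 0, 15, 0, 0, 0, 10, 0, 0, 12, 0, 0, 0, 10, 0, 0, 6, 0, 0, 0, 10, 0, 0, 3, 0, 0, 0, 10, 0, 0, 0, 0, 0, 0, 10, 0, 0, 0, 0, 0, 0]

```text
t: 6.9
tool_pos: [0.5742, 0.2625, 0.2429]
orientation: [2.152, 2.289, 0.001]
force: [0.3, -0.1, -2.1]
opening: 0.015
gripper_force: 40.0
```

```bash
cat > look.py <<'E'
from h import *
def go(tag,view=None):
    s=robot.read_state(); print(s["t"],s["tool_pos"],Rn.from_rotvec(s["orientation"]).as_matrix().round(4).tolist(),s["force"].round(1),s["opening"])
    c=shot("top"); X=cloud(c); np.savez(tag+"t.npz",**c)
    for u in range(225,330,4):
        P=X[150:200,u]; m=(P[:,2]>.062)&(P[:,2]<.1)&(P[:,0]>.54)&(P[:,0]<.63)
        if m.any(): print(u,m.sum(),(np.r_[P[m].mean(0),P[m][:,2].max(),P[m][:,0].min(),P[m][:,0].max()]*1000).round(1))
    d=shot("side"); Y=cloud(d); np.savez(tag+"s.npz",**d)
    m=(Y[...,2]>.06)&(Y[...,2]<.11)&(abs(Y[...,0]-.585)<.03)
    P=Y[m]
    for y in np.arange(-.05,.4,.02):
        q=P[abs(P[:,1]-y)<.01]
        if len(q)>1: print("side",round(y,2),len(q),(q.mean(0)*1000).round(1),(1000*np.percentile(q[:,2],[10,90])).round(1))
    a=cv2.resize(c["color"][140:210,220:380,::-1],None,fx=5,fy=5,interpolation=cv2.INTER_CUBIC)
    b=cv2.resize(d["color"][170:220,260:420,::-1],None,fx=5,fy=5,interpolation=cv2.INTER_CUBIC)
    cv2.imwrite("pics/"+tag+".png",np.vstack([a,b])[:600])
E
python3 -c "
from look import *
go('n1')"
```

```text
6.9 [0.5741811  0.26246156 0.24289117] [[-0.0616, 0.9981, 0.001], [0.9981, 0.0616, 0.0004], [0.0003, 0.001, -1.0]] [ 0.3 -0.1 -2.1] 0.014987094191544216
253 6 [575.2 227.5  80.1  84.8 569.1 581.9]
257 6 [575.2 217.4  79.6  82.1 569.  581.7]
261 6 [575.1 207.3  79.1  83.9 569.1 581.6]
265 7 [576.4 197.3  77.4  82.6 569.2 584.1]
269 6 [577.3 186.8  80.4  82.  571.1 583.6]
273 6 [577.2 176.5  81.   85.2 571.  583.8]
277 7 [578.4 166.5  79.8  85.  571.3 586.4]
281 6 [579.4 156.2  81.5  84.6 573.2 585.9]
285 6 [579.4 146.1  79.9  81.8 573.3 585.8]
289 7 [580.8 136.1  77.7  81.1 573.2 589.1]
293 6 [581.7 125.7  81.4  83.7 575.4 588.2]
297 6 [581.7 115.6  79.8  83.2 575.7 588. ]
301 7 [582.8 105.4  80.4  85.5 575.4 591.2]
305 3 [583.   95.4  75.9  78.7 580.6 585.6]
309 4 [584.1  85.2  76.3  79.  580.2 588.2]
313 4 [583.7  74.9  80.6  83.1 579.7 587.5]
329 12 [588.   34.3  84.1  91.4 575.  602.5]
side 0.11 3 [590.9 112.7  77.9] [75.4 81. ]
side 0.15 2 [586.6 153.6  80.6] [80.1 81.1]
side 0.17 6 [584.6 169.5  79.2] [75.9 81.4]
side 0.19 9 [582.3 189.8  80.8] [79.7 81.9]
side 0.21 11 [580.4 210.5  80.1] [75.7 82.4]
side 0.23 12 [577.5 230.4  80.6] [79.1 82.2]
side 0.25 16 [575.9 251.9  80.1] [78.4 81.6]
side 0.27 152 [576.9 271.9  85.6] [ 67.6 104.9]
side 0.29 19 [572.2 289.3  80. ] [77.8 82.4]
side 0.31 22 [570.7 309.7  79.3] [75.7 82. ]
side 0.33 19 [569.6 328.5  78.9] [76.2 81.3]
side 0.35 11 [568.4 344.4  79.5] [77.6 81.3]
side 0.37 40 [568.  371.4  84.4] [79.4 88.1]
side 0.39 60 [566.6 393.2  79.2] [65.4 86.7]
```

View pics/n1.png

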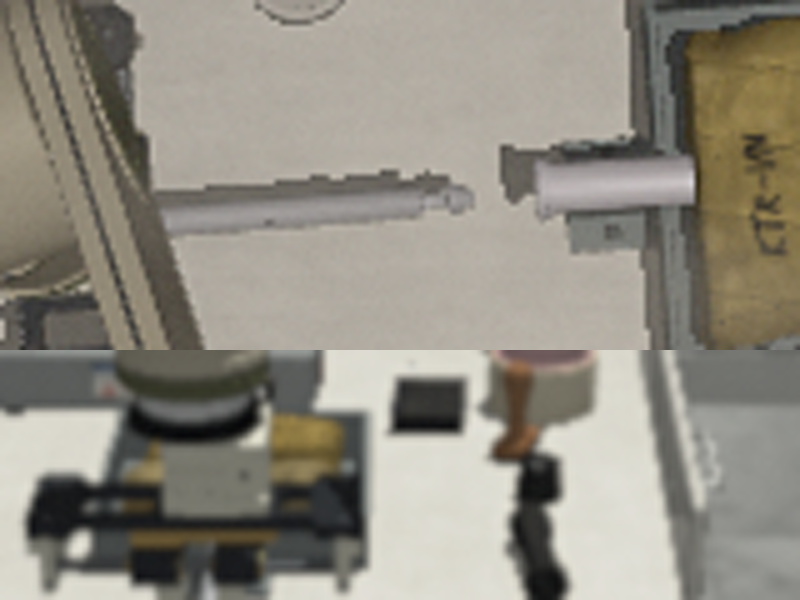

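The picture shows the nose at (470, 198) in the crop. It is in line with the tube mouth at (540, 187) once the common slope is allowed for, but about 1.5 mm too near the robot. I'll shift the bar and feed gently.

Request:
drive_tool:
  moves: [10, 0, 1.5, 0.5, 0, 0, 0, 10, -8, 0, 0, 0, 0, 0, 10, -10, 0, 0, 0, 0, 0, 10, -10, 0, 0, 0, 0, 0, 10, -8, 0, 0, 0, 0, 0, 10, -8, 0, 0, 0, 0, 0, 10, -6, 0, 0, 0, 0, 0, 10, 0, 0, 0, 0, 0, 0]

```text
t: 7.8
tool_pos: [0.5787, 0.2114, 0.2418]
orientation: [2.153, 2.287, -0.0]
force: [-0.1, 0.2, -3.4]
opening: 0.0152
gripper_force: 40.0
```

Request:
drive_tool:
  moves: [10, -8, 0, 0, 0, 0, 0, 10, -8, 0, 0, 0, 0, 0, 10, -8, 0, 0, 0, 0, 0, 10, -8, 0, 0, 0, 0, 0, 10, -8, 0, 0, 0, 0, 0, 10, 0, 0, 0, 0, 0, 0]

```text
t: 8.4
tool_pos: [0.5812, 0.1713, 0.2417]
orientation: [2.153, 2.287, -0.0]
force: [-0.6, -0.1, -4.0]
opening: 0.015
gripper_force: 40.0
```

Request:
drive_tool:
  moves: [10, -9, 0, 0, 0, 0, 0, 10, -9, 0, 0, 0, 0, 0, 10, -9, 0, 0, 0, 0, 0, 10, -9, 0, 0, 0, 0, 0, 10, -9, 0, 0, 0, 0, 0, 10, -5, 0, 0, 0, 0, 0, 10, 0, 0, 0, 0, 0, 0]

```text
t: 9.1
tool_pos: [0.5843, 0.1217, 0.2418]
orientation: [2.153, 2.287, -0.0]
force: [-0.5, -0.9, -3.5]
opening: 0.0149
gripper_force: 40.0
```

Request:
drive_tool:
  moves: [10, -9, 0, 0, 0, 0, 0, 10, -9, 0, 0, 0, 0, 0, 10, -9, 0, 0, 0, 0, 0, 10, -9, 0, 0, 0, 0, 0, 10, -9, 0, 0, 0, 0, 0, 10, -7, 0, 0, 0, 0, 0, 10, 0, 0, 0, 0, 0, 0]

```text
t: 9.8
tool_pos: [0.5875, 0.0696, 0.2418]
orientation: [2.153, 2.287, -0.0]
force: [0.4, -0.6, -3.0]
opening: 0.0148
gripper_force: 40.0
```

```bash
cat > look2.py <<'E'
from h import *
def go(tag):
    s=robot.read_state(); print(s["t"],s["tool_pos"],Rn.from_rotvec(s["orientation"]).as_matrix().round(4).tolist(),s["force"].round(1),s["wrist_torque"].round(2),s["opening"])
    c=shot("top"); X=cloud(c)
    for u in range(360,430,5):
        P=X[150:200,u]; m=(P[:,2]>.064)&(P[:,2]<.11)&(P[:,0]>.57)&(P[:,0]<.63)
        if m.any(): print(u,m.sum(),(np.r_[P[m].mean(0),P[m][:,2].max()]*1000).round(1))
    d=shot("side"); Y=cloud(d)
    m=(Y[...,2]>.03)&(Y[...,2]<.11)&(abs(Y[...,0]-.585)<.03)
    P=Y[m]
    for y in np.arange(.05,.4,.02):
        q=P[abs(P[:,1]-y)<.01]
        if len(q)>1: print("side",round(y,2),len(q),(q.mean(0)*1000).round(1),(1000*np.percentile(q[:,2],[10,90])).round(1))
    a=cv2.resize(c["color"][140:210,290:450,::-1],None,fx=5,fy=5,interpolation=cv2.INTER_CUBIC)
    b=cv2.resize(d["color"][165:215,240:400,::-1],None,fx=5,fy=5,interpolation=cv2.INTER_CUBIC)
    cv2.imwrite("pics/"+tag+".png",np.vstack([a,b])[:600])
E
python3 -c "
from look2 import *
go('n2')"
```

```text
9.8 [0.58748974 0.06955794 0.24184491] [[-0.0603, 0.9982, 0.0002], [0.9982, 0.0603, -0.0004], [-0.0004, 0.0002, -1.0]] [ 0.4 -0.6 -3. ] [-0.16 -0.23  0.06] 0.014794041305429788
360 6 [592.6 -44.7  80.2  82.3]
365 7 [593.8 -57.5  79.3  83.2]
370 6 [594.8 -70.   81.2  84.3]
375 6 [594.6 -82.6  82.   86. ]
380 3 [596.2 -96.   76.8  79.7]
385 6 [ 597.3 -108.7   77.2   82.4]
390 2 [ 597.1 -121.5   77.3   80.6]
425 7 [ 603.8 -212.3   71.1   88. ]
side 0.05 10 [591.4  49.8  81.1] [77.3 89.1]
side 0.07 83 [583.7  76.5  83.1] [ 64.5 101. ]
side 0.09 72 [590.6  83.3  86.9] [ 69.7 105.8]
side 0.11 12 [584.3 111.   77.9] [75.  80.5]
side 0.13 15 [582.8 130.6  77.9] [74.9 79.7]
side 0.15 10 [581.2 147.   76.8] [72.5 79. ]
side 0.17 19 [578.9 176.2  80. ] [72.2 86.3]
side 0.19 30 [577.7 189.9  81.4] [75.5 85.3]
side 0.21 63 [579.2 208.1  73.5] [62.3 83.1]
side 0.31 2 [609.5 318.3  47. ] [46.3 47.7]
side 0.33 58 [590.4 332.9  42.6] [34.1 48.1]
side 0.35 124 [587.8 350.3  38.8] [32.8 44.6]
side 0.37 85 [592.8 369.5  34.4] [31.1 38.2]
side 0.39 37 [598.8 388.   32.6] [30.3 35.9]
```

The nose is out of the inner end and straight, with no binding. I'll release the bar and move back to the knob, straddling it.

Request:
drive_tool:
  moves: [55, 0, 0, 0, 0, 0, 0, 55, 0, 0, 0, 0, 0, 0, 55, 0, 0, 0, 0, 0, 0, 55, 0, 0, 0, 0, 0, 0, 55, 0, 0, 0, 0, 0, 0, 55, 0, 0, 0, 0, 0, 0, 55, 0, 0, 0, 0, 0, 0]

```text
t: 10.6
tool_pos: [0.5873, 0.0707, 0.2417]
orientation: [-2.152, -2.289, -0.0]
force: [0.2, 0.4, 0.2]
opening: 0.0548
gripper_force: 0.0
```

Request:
drive_tool:
  moves: [55, 15, 0, 0, 0, 0, 0, 55, 20, 0, 0, 0, 0, 0, 55, 25, 0, 0, 0, 0, 0, 55, 25, 0, 0, 0, 0, 0, 55, 20, 0, 0, 0, 0, 0, 55, 14, 0, 0, 0, 0, 0, 55, 0, 0, 0, 0, 0, 0]

```text
t: 11.3
tool_pos: [0.5796, 0.1916, 0.2417]
orientation: [-2.149, -2.291, -0.001]
force: [-0.8, -1.1, -0.1]
opening: 0.0547
gripper_force: 0.0
```

```bash
python3 -c "
from look2 import *
go('n3')"
```

```text
11.3 [0.57962079 0.19157797 0.24172908] [[-0.0636, 0.998, -0.0], [0.998, 0.0636, 0.0005], [0.0005, 0.0, -1.0]] [-0.8 -1.1 -0.1] [-0.03 -0.16  0.02] 0.05465163303331503
360 6 [594.9 -44.5  83.1  85.3]
365 6 [594.9 -57.3  81.7  83.9]
370 6 [594.5 -69.7  84.7  88.7]
375 6 [596.9 -82.3  85.1  88.8]
380 3 [598.1 -95.2  83.5  85.7]
385 7 [ 598.1 -108.    82.8   87.1]
425 7 [ 601.6 -212.2   71.3   86. ]
side 0.05 13 [588.6  44.4  79.4] [65.7 89.2]
side 0.07 10 [588.7  70.6  76.3] [74.1 79.2]
side 0.09 14 [587.   90.7  75.7] [73.4 77.3]
side 0.11 15 [584.9 110.5  74.2] [70.4 75.6]
side 0.13 13 [585.4 131.5  74.1] [71.5 76. ]
side 0.15 13 [584.3 148.9  72.6] [69.8 74.1]
side 0.17 16 [580.9 176.3  74.4] [66.  79.9]
side 0.19 47 [589.5 190.7  77.2] [62.9 94.8]
side 0.21 107 [591.2 206.4  72.2] [57.1 92. ]
side 0.33 61 [591.6 332.2  42.5] [34.4 47.3]
side 0.35 119 [587.9 350.4  39.3] [33.2 45.1]
side 0.37 91 [593.1 369.4  34.5] [30.9 38.7]
side 0.39 37 [600.3 388.2  32.6] [30.2 35.7]
```

View pics/n3.png

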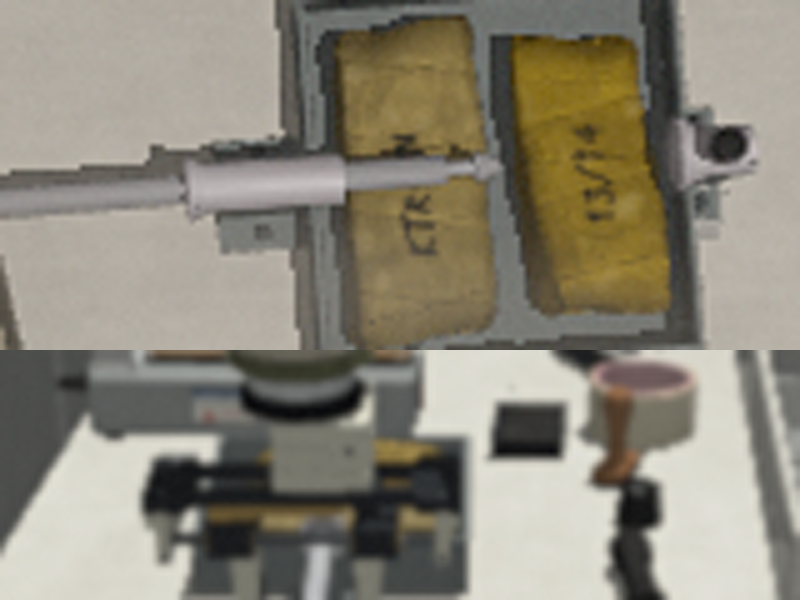

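The view shows the nose out over the parcels at (490, 165), risen a little. The tail sags by about 0.05 rad. I'll match the tool's pitch to it, grip the knob and then level.

Request:
drive_tool:
  moves: [55, 4, 0, 5, 0, -1.5, 0, 55, 4, 0, 4, 0, -1.4, 0, 20, 0, 0, 0, 0, 0, 0, 20, 0, 0, 0, 0, 0, 0, 20, 0, 0, 0, 0, 0, 0, 20, 0, 0, 0, 0, 0, 0, 20, 0, 0, 0, 0, 0, 0, 20, 0, 0, 0, 0, 0, 0]
  grip_force: 30

```text
t: 12.2
tool_pos: [0.5797, 0.1972, 0.2329]
orientation: [2.127, 2.261, -0.053]
force: [0.6, 0.3, 0.6]
opening: 0.0273
gripper_force: 30.0
```

```bash
python3 -c "
from look2 import *
go('n4')"
```

```text
12.2 [0.57971408 0.19723302 0.23286689] [[-0.0611, 0.9981, 0.0036], [0.9969, 0.0612, -0.0504], [-0.0505, 0.0005, -0.9987]] [0.6 0.3 0.6] [-0.09 -0.19  0.06] 0.027303393912100356
360 6 [594.9 -44.4  83.4  88.8]
365 6 [594.8 -57.2  82.5  86. ]
370 7 [596.  -69.9  82.4  85. ]
375 6 [596.9 -82.4  84.9  89. ]
380 3 [598.3 -95.4  81.7  83.6]
385 6 [ 599.  -107.5   86.6   90.5]
425 6 [ 602.9 -211.8   73.2   85.4]
side 0.05 10 [596.4  49.8  73.9] [68.1 77.6]
side 0.07 5 [589.3  65.   78.5] [76.2 80.8]
side 0.09 7 [587.   92.7  76.1] [74.1 78.4]
side 0.11 16 [585.5 109.7  74.3] [71.7 76.6]
side 0.13 16 [583.  130.4  72.7] [69.3 75.1]
side 0.15 11 [582.1 149.7  73.2] [72.4 74.1]
side 0.17 10 [581.2 176.7  77.6] [74.  80.7]
side 0.19 130 [578.  194.9  77.1] [ 55.1 101.2]
side 0.21 129 [587.1 205.2  77.1] [ 58.1 102. ]
side 0.31 3 [607.5 318.8  45.7] [43.4 47.7]
side 0.33 55 [591.  332.5  42.8] [36.1 48.5]
side 0.35 128 [587.3 350.   38.8] [32.3 44.9]
side 0.37 91 [592.  369.5  34.5] [31.  38.4]
side 0.39 38 [601.  388.4  32.8] [30.6 35.9]
```

Request:
drive_tool:
  moves: [20, -2, 0, -2, 0, 0.7, 0, 20, -2, 0, -2.5, 0, 0.7, 0, 20, -2, 0, -2, 0, 0.8, 0, 20, -2, 0, -2.5, 0, 0.7, 0, 20, 0, 0, 0, 0, 0, 0, 20, 0, 0, 0, 0, 0, 0]

```text
t: 12.9
tool_pos: [0.58, 0.1895, 0.2419]
orientation: [-2.153, -2.288, -0.0]
force: [0.2, -0.5, -1.3]
opening: 0.0273
gripper_force: 30.0
```

```bash
python3 -c "
from look2 import *
go('n5')"
```

```text
12.9 [0.58001221 0.1894882  0.24189274] [[-0.061, 0.9981, -0.0], [0.9981, 0.061, 0.0], [0.0, -0.0, -1.0]] [ 0.2 -0.5 -1.3] [-0.2  -0.15  0.07] 0.027345188313371706
360 6 [595.3 -44.9  78.2  80.7]
365 6 [595.2 -57.6  78.6  81.1]
370 6 [595.1 -70.4  78.   80.8]
375 6 [597.5 -83.2  77.4  78.7]
380 4 [597.5 -96.1  76.1  78.4]
385 6 [ 597.2 -108.6   78.    80.2]
425 7 [ 601.9 -211.9   72.5   82.4]
side 0.05 6 [597.4  42.8  82.6] [72.9 88.5]
side 0.07 6 [589.5  74.8  78.9] [76.8 81.3]
side 0.09 9 [585.7  89.3  78.7] [76.7 80.8]
side 0.11 13 [585.3 111.2  80. ] [77.2 82.1]
side 0.13 15 [582.9 129.7  78.4] [76.3 80.3]
side 0.15 9 [581.6 148.6  79.7] [77.9 81.4]
side 0.17 13 [580.3 175.2  85.2] [82. 88.]
side 0.19 126 [580.8 195.6  84. ] [ 63.2 103.4]
side 0.21 108 [583.4 205.9  80.3] [66.  99.3]
side 0.31 3 [611.4 318.3  47.4] [46.5 48.5]
side 0.33 56 [589.2 332.9  42.3] [34.4 48.2]
side 0.35 123 [588.  350.2  39.1] [32.8 45.8]
side 0.37 89 [593.7 369.4  34.4] [30.9 38.4]
side 0.39 33 [598.8 387.3  32.7] [30.3 36.1]
```

The bar is level and straight. I'll feed on.

Request:
drive_tool:
  moves: [20, -8, 0, 0, 0, 0, 0, 20, -10, 0, 0, 0, 0, 0, 20, -10, 0, 0, 0, 0, 0, 20, -10, 0, 0, 0, 0, 0, 20, -10, 0, 0, 0, 0, 0, 20, -8, 0, 0, 0, 0, 0, 20, -4, 0, 0, 0, 0, 0, 20, 0, 0, 0, 0, 0, 0]

```text
t: 13.8
tool_pos: [0.5838, 0.1288, 0.2419]
orientation: [2.153, 2.287, -0.001]
force: [0.4, -0.9, -1.6]
opening: 0.0276
gripper_force: 30.0
```

Request:
drive_tool:
  moves: [20, -5, 0, 0, 0, 0, 0, 20, -5, 0, 0, 0, 0, 0, 20, -5, 0, 0, 0, 0, 0, 20, -5, 0, 0, 0, 0, 0, 20, -5, 0, 0, 0, 0, 0, 20, -5, 0, 0, 0, 0, 0, 20, 0, 0, 0, 0, 0, 0]

```text
t: 14.5
tool_pos: [0.5857, 0.0989, 0.2419]
orientation: [2.153, 2.287, -0.001]
force: [0.5, -0.7, -1.1]
opening: 0.0273
gripper_force: 30.0
```

Request:
drive_tool:
  moves: [20, -3, 0, 0, 0, 0, 0, 20, -3, 0, 0, 0, 0, 0, 20, -3, 0, 0, 0, 0, 0, 20, -3, 0, 0, 0, 0, 0, 20, -3, 0, 0, 0, 0, 0, 20, 0, 0, 0, 0, 0, 0]

```text
t: 15.1
tool_pos: [0.5865, 0.0843, 0.2419]
orientation: [2.152, 2.288, -0.0]
force: [0.7, -0.8, -0.4]
opening: 0.0271
gripper_force: 30.0
```

Request:
drive_tool:
  moves: [20, -2, 0, 0, 0, 0, 0, 20, -2, 0, 0, 0, 0, 0, 20, -2, 0, 0, 0, 0, 0, 20, -2, 0, 0, 0, 0, 0, 20, -2, 0, 0, 0, 0, 0, 20, -2, 0, 0, 0, 0, 0, 20, 0, 0, 0, 0, 0, 0]

```text
t: 15.8
tool_pos: [0.5872, 0.0729, 0.2418]
orientation: [-2.152, -2.288, -0.001]
force: [0.0, 4.4, -1.5]
opening: 0.0275
gripper_force: 30.0
```

```bash
python3 -c "
from look2 import *
go('n6')"
```

```text
15.8 [0.58722745 0.0728711  0.24182307] [[-0.0612, 0.9981, 0.0001], [0.9981, 0.0612, 0.0006], [0.0006, 0.0001, -1.0]] [ 0.   4.4 -1.5] [ 0.61 -0.24 -0.  ] 0.027493093310441162
360 6 [592.8 -44.8  78.2  80.8]
365 7 [593.8 -57.5  78.8  84.3]
370 6 [595.  -70.3  79.   80.4]
375 6 [594.8 -82.9  79.8  83.7]
380 6 [597.1 -95.6  80.3  83. ]
385 6 [ 597.1 -108.5   79.3   83.2]
390 7 [ 598.3 -121.3   79.    84.4]
395 6 [ 599.3 -133.8   80.5   85.6]
400 6 [ 599.3 -146.8   78.5   81.4]
405 6 [ 601.8 -159.8   77.6   80.3]
410 6 [ 601.5 -172.3   78.9   81.6]
415 6 [ 601.4 -185.    79.    82.7]
420 6 [ 603.8 -197.7   79.4   81. ]
425 10 [ 604.7 -211.9   72.9   89.1]
side 0.05 7 [592.8  48.1  84.9] [79.9 89.1]
side 0.07 59 [583.1  73.9  82.5] [ 63.4 100.3]
side 0.09 160 [587.2  86.7  82.5] [ 66.6 102.1]
side 0.33 55 [593.  331.9  43. ] [35.7 48.6]
side 0.35 129 [587.2 349.6  38.6] [32.2 44.6]
side 0.37 84 [593.7 369.7  34.8] [30.9 38.8]
side 0.39 39 [599.4 388.4  32.6] [30.5 35.4]
```

View pics/n6.png

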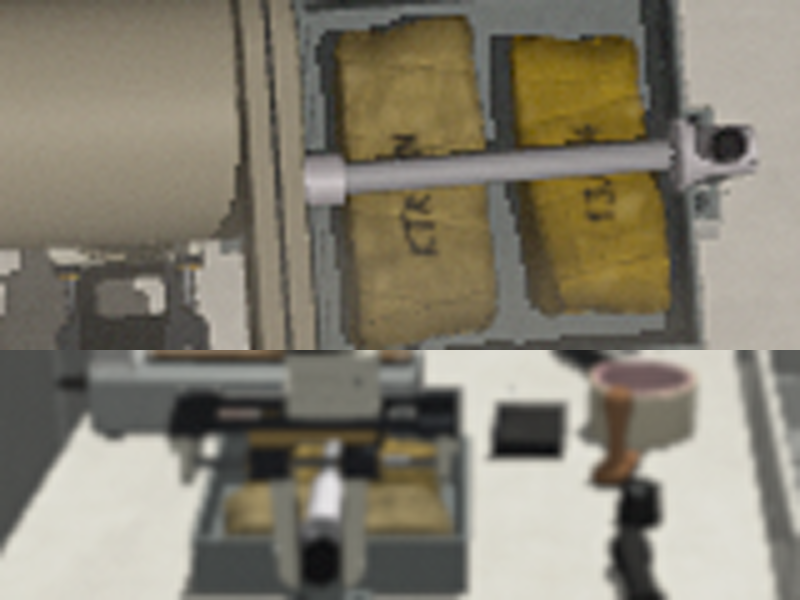

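The bar runs over both parcels into the keeper at (690, 155), and the plunger's push has begun (about 5 N). Some 10 mm are left.

Request:
drive_tool:
  moves: [20, -1.5, 0, 0, 0, 0, 0, 20, -1.5, 0, 0, 0, 0, 0, 20, -1.5, 0, 0, 0, 0, 0, 20, -1.5, 0, 0, 0, 0, 0, 20, -1, 0, 0, 0, 0, 0, 20, 0, 0, 0, 0, 0, 0]

```text
t: 16.5
tool_pos: [0.5876, 0.0659, 0.2419]
orientation: [2.152, 2.289, 0.0]
force: [1.7, 2.9, -0.9]
opening: 0.0272
gripper_force: 30.0
```

Request:
drive_tool:
  moves: [20, -1, 0, 0, 0, 0, 0, 20, -1, 0, 0, 0, 0, 0, 20, -1, 0, 0, 0, 0, 0, 20, 0, 0, 0, 0, 0, 0]

```text
t: 16.9
tool_pos: [0.5879, 0.0624, 0.2419]
orientation: [2.152, 2.288, -0.001]
force: [0.9, 0.9, -1.3]
opening: 0.0273
gripper_force: 30.0
```

Request:
drive_tool:
  moves: [20, -0.7, 0, 0, 0, 0, 0, 20, -0.7, 0, 0, 0, 0, 0, 20, 0, 0, 0, 0, 0, 0]

```text
t: 17.2
tool_pos: [0.5879, 0.0613, 0.2419]
orientation: [2.152, 2.288, -0.0]
force: [1.2, 0.8, -0.7]
opening: 0.0275
gripper_force: 30.0
```

Request:
drive_tool:
  moves: [20, -1, 0, 0, 0, 0, 0, 20, -1, 0, 0, 0, 0, 0, 20, 0, 0, 0, 0, 0, 0]

```text
t: 17.5
tool_pos: [0.588, 0.0593, 0.2419]
orientation: [2.152, 2.288, -0.0]
force: [1.7, 2.2, -1.1]
opening: 0.0272
gripper_force: 30.0
```

Request:
drive_tool:
  moves: [20, -1, 0, 0, 0, 0, 0, 20, 0, 0, 0, 0, 0, 0]

```text
t: 17.7
tool_pos: [0.5881, 0.0588, 0.2419]
orientation: [-2.152, -2.288, -0.001]
force: [1.1, 4.4, -1.3]
opening: 0.0272
gripper_force: 30.0
```

Request:
drive_tool:
  moves: [20, -1, 0, 0, 0, 0, 0, 20, 0, 0, 0, 0, 0, 0]

```text
t: 17.9
tool_pos: [0.5881, 0.0585, 0.2419]
orientation: [-2.151, -2.288, -0.002]
force: [0.6, 9.2, -1.2]
opening: 0.0275
gripper_force: 30.0
```

```bash
python3 - <<'E'
from h import *
c=shot("top");d=shot("side");X=cloud(c)
for u in range(424,444,2):
    P=X[150:200,u]; m=(P[:,2]>.08)&(P[:,2]<.16)&(P[:,0]>.57)&(P[:,0]<.63)
    if m.any(): print(u,(np.r_[P[m].mean(0),P[m][:,2].max()]*1000).round(1))
a=cv2.resize(c["color"][140:210,290:450,::-1],None,fx=5,fy=5,interpolation=cv2.INTER_CUBIC)
b=cv2.resize(d["color"][160:210,260:360,::-1],(800,400),interpolation=cv2.INTER_CUBIC)[:250]
cv2.imwrite("pics/n7.png",np.vstack([a,b]))
E
```

```text
424 [ 604.  -207.2   82.8   83.9]
426 [ 602.6 -211.    88.8   96.8]
428 [ 602.7 -216.    88.9   94.6]
430 [ 601.5 -221.4   87.3   90.7]
432 [ 603.5 -225.2   92.7  114.5]
434 [ 602.  -226.7  107.9  119. ]
436 [ 603.1 -231.4  108.9  120.7]
438 [ 603.2 -237.   106.7  117.2]
440 [ 607.7 -247.2   86.    89.2]
```

View pics/n7.png

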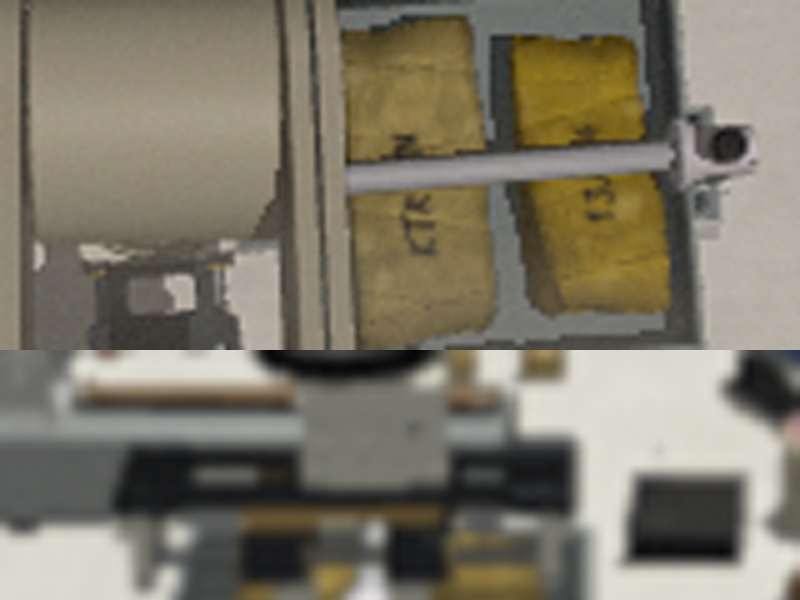

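The push rises stiffly now, which matches the collar being on the mouth. One more small press to confirm, then let go.

Request:
drive_tool:
  moves: [20, -1, 0, 0, 0, 0, 0, 20, 0, 0, 0, 0, 0, 0, 20, 0, 0, 0, 0, 0, 0]

```text
t: 18.3
tool_pos: [0.5881, 0.0583, 0.2419]
orientation: [-2.15, -2.288, -0.004]
force: [0.5, 12.7, -1.3]
opening: 0.027
gripper_force: 30.0
```

Request:
drive_tool:
  moves: [20, 1.5, 0, 0, 0, 0, 0, 60, 0, 0, 0, 0, 0, 0, 60, 0, 0, 0, 0, 0, 0, 60, 0, 0, 0, 0, 0, 0, 60, 0, 0, 0, 0, 0, 0, 60, 0, 0, 0, 0, 0, 0, 60, 0, 0, 0, 0, 0, 0, 60, 0, 0, 0, 0, 0, 0]

```text
t: 19.1
tool_pos: [0.5881, 0.0579, 0.2419]
orientation: [-2.152, -2.288, 0.0]
force: [0.0, 0.2, 0.5]
opening: 0.0599
gripper_force: 0.0
```

Request:
drive_tool:
  moves: [60, 0, 0, -15, 0, 0, 0, 60, 0, 0, -25, 0, 0, 0, 60, 0, 0, -40, 0, 0, 0, 60, 0, 0, -40, 0, 0, 0, 60, 30, -30, -20, 0, 0, 0, 60, 30, -40, 0, 0, 0, 0, 60, 30, -40, 0, 0, 0, 0, 60, 30, -40, 0, 0, 0, 0]

```text
t: 19.9
tool_pos: [0.4295, 0.1692, 0.3834]
orientation: [2.152, 2.287, 0.003]
force: [-0.2, 0.7, 1.1]
opening: 0.0597
gripper_force: 0.0
```

Request:
drive_tool:
  moves: [60, 40, -20, 0, 0, 0, 0, 60, 40, -20, 0, 0, 0, 0, 60, 30, 0, 0, 0, 0, 0, 60, 0, 0, 0, 0, 0, 0]

```text
t: 20.3
tool_pos: [0.3832, 0.2786, 0.3835]
orientation: [-2.148, -2.293, -0.004]
force: [-0.1, -1.0, 0.5]
opening: 0.0599
gripper_force: 0.0
```

```bash
python3 - <<'E'
from h import *
c=shot("top");d=shot("side");X=cloud(c)
for u in range(308,346,2):
    P=X[150:200,u]; m=(P[:,2]>.07)&(P[:,2]<.16)&(P[:,0]>.56)&(P[:,0]<.63)
    if m.any(): print(u,m.sum(),(np.r_[P[m].mean(0),P[m][:,2].max()]*1000).round(1))
a=cv2.resize(c["color"][140:210,300:440,::-1],(800,400),interpolation=cv2.INTER_CUBIC)
b=cv2.resize(d["color"][160:210,240:400,::-1],(800,250),interpolation=cv2.INTER_CUBIC)[:200]
cv2.imwrite("pics/n8.png",np.vstack([a,b]))
E
```

```text
312 5 [592.6  77.3  81.3  84.7]
314 11 [584.8  72.3  82.6  88.5]
316 11 [584.8  67.3  81.5  86.7]
318 10 [585.9  62.2  83.3  85.5]
320 11 [587.1  57.1  83.5  88.7]
322 11 [587.1  52.   83.3  91.7]
324 11 [589.4  46.9  84.5  91.2]
326 13 [587.   41.9  82.8  88.1]
328 11 [588.9  36.9  87.1  90.1]
330 11 [589.1  31.8  86.2  90.2]
332 10 [588.1  26.6  82.9  88.5]
334 11 [589.2  21.6  84.   89.9]
336 10 [590.3  16.6  85.2  89.4]
338 10 [590.4  11.4  83.9  90.1]
340 10 [590.2   6.4  85.3  89.5]
342 10 [590.3   1.3  83.5  90.4]
344 10 [590.2  -3.8  84.   89.2]
```

View pics/n8.png

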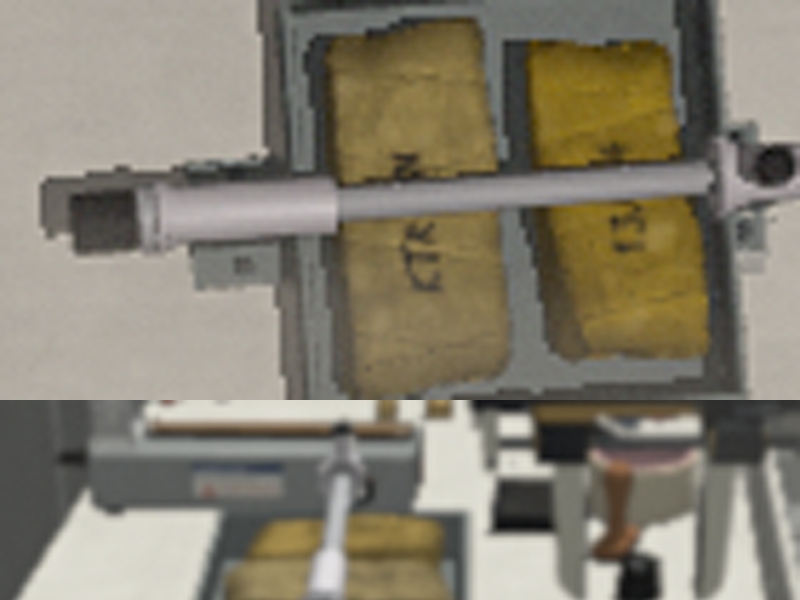

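The final view shows the collar on the tube mouth at (150, 215) with no gap, the bar running into the keeper, and the parcels in place. The knob's end at y = 0.077 matches fully home.

```bash
python3 -c "
from plant import robot
print(robot.close_job())"
```

```text
the job is handed in; nothing more can be done
None
```

The locking bar is home and the job is handed in at about 20 s: the collar sits on the guide tube's mouth with no visible gap. The push dropped as the plunger should have entered the groove (I did not see or measure it directly), and the parcels are in place.

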